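Unclip the inspection torch and lay it in the instrument tray

TASK

Take the inspection torch out of its pair of sprung clips on the tool rack by pulling it straight forward (level, out through the open side of the clips, towards the robot), and lay it down gently in the long empty bay of the grey instrument tray, flat on the floor of the bay, ready for checking the specimen holder. Leave the screwdriver in its clips and do not disturb the two specimen boxes and the round dish in the tray's short bay.

Things in the scene. Friction and masses are not known exactly. Their poses are not given: they have to be found in the camera images.
- rack: Tool rack of bent grey sheet steel, bolted down. Origin: on the bench, below the axis of the clipped tools, half-way along the rack; x away from the robot, y along the rack, z up. Base plate 400 mm along y, x = -20 to +65 mm, 4 mm thick. A 3 mm sheet at x = 12 mm rises to 55 mm; from it four tabs 20 mm wide rise to 115 mm at y = -175, -75, 75, 175 mm, with a sprung C clip on each.
- clips_left (a point): Middle of the left (+y) pair of sprung steel C clips, on the axis of the bar they hold: 95 mm above the bench, at y = 125 mm of the rack (same axes). Clips 16 mm wide, 100 mm apart, open towards -x. The tabs leave 80 mm free between them, so a finger can go down behind the bar and one in front. Lips reach 11 mm forward of the axis; a bar is clear of them once 25 mm forward.
- clips_right (a point): The same for the right (-y) pair of clips, at y = -125 mm of the rack. Either pair holds a tool level along y. Pulling a tool straight out takes about 12 to 20 N for its two clips together, and it comes free with a snap.
- torch_mid (a point): Plain aluminium torch, 100 to 170 g, in the left or right clips by chance. Point: on its axis, at mid-barrel, half-way between its clips; y along the torch to its lamp, z up while clipped. Barrel 20 mm thick, y = -65 to 65 mm; hexagonal head 28 mm over flats, to 97 mm; hexagonal tail cap 24 mm over flats, to -85 mm. Lying on flats (a flat is down while clipped), its point is 13 mm above the floor.
- driver_mid (a point): Screwdriver in the other pair of clips: round black handle 20 mm thick, from -75 to +75 mm along y, then a 6 mm steel shaft to +143 mm. Point: on the axis, at the middle of the handle. It stays there.
- tray: Grey plastic instrument tray, fixed on the bench: 125 mm along its x, 400 mm along its y, 30 mm high, walls and floor 4 mm thick. Origin: centre of the underside, z up. A divider 24 mm high, across the tray 96 mm to the left (+y) of its centre, parts it into a short left bay (with the specimen boxes and the dish) and a long empty right bay.
- bay_floor (a point): Centre of the floor of the tray's long empty bay, on the floor's upper face, 4 mm above the bench. The bay is 117 mm along x and 290 mm along y (same axes as the tray); the tray's walls rise 26 mm above this floor.
- gridbox_a_mid (a point): Flat specimen box with a clear lid, 34 x 46 x 10 mm, lying loose in the short bay. Point: its centre. Leave alone.
- gridbox_b_mid (a point): A second such specimen box in the short bay. Point: its centre. Leave alone.
- dish_mid (a point): Round clear dish, 44 mm across and 12 mm high, lying loose in the short bay. Point: its centre. Leave alone.
There are look-alikes about, which are no part of the job. Of the things like the part that bears torch_mid, leave any that is yellow; of the rest the larger one is meant.

How it is judged:
On the way:
1. the torch has come straight forward out of its clips: its middle 25 to 110 mm in front of their axis, within 30 mm of that axis in height and 30 mm sideways of where it was clipped (x of torch_mid in the frame of rack between -0.11 and -0.025 m and z of torch_mid in the frame of rack between 0.065 and 0.125 m and (y of torch_mid in the frame of rack between 0.095 and 0.155 m or y of torch_mid in the frame of rack between -0.155 and -0.095 m)), for 0.05 s.
At the end, for the whole second after the job is handed in: Torch at rest, let go, on the floor of the long bay: middle within 50 mm across and 80 mm along of the bay's centre, less than 19 mm above its floor, axis within 5 degrees of level. Screwdriver still clipped (moved under 12 mm); boxes and dish moved under 20 mm (x of torch_mid in the frame of bay_floor between -0.05 and 0.05 m and y of torch_mid in the frame of bay_floor between -0.08 and 0.08 m and z of torch_mid in the frame of bay_floor below 0.019 m and angle between torch_mid's own y axis and vertical between 1.48 and 1.66 rad and linear speed of torch below 0.03 m/s and distance of driver_mid from where it was at the start of the episode below 0.012 m and distance of each of gridbox_a_mid, gridbox_b_mid, dish_mid from where it was at the start of the episode below 0.02 m); the robot touches nothing.
It fails at once if the torch is dropped or flung: moving faster than 0.7 m/s less than 60 mm above the bench (height (world z) of torch_mid below 0.06 m and linear speed of torch above 0.7 m/s).
It fails at once if the screwdriver is moved in its clips by more than 12 mm (distance of driver_mid from where it was at the start of the episode above 0.012 m).
It fails at once if a specimen box or the dish is pushed by more than 20 mm (distance of any of gridbox_a_mid, gridbox_b_mid, dish_mid from where it was at the start of the episode above 0.02 m).
It also fails if it takes over 40 s, if anything falls off the work surface, if the arm or the gripper's body presses on something with over 40 N, if the wrist force passes 120 N, or if a joint passes its speed limit or range.

ROBOT

A 6-joint arm with a two-finger parallel gripper is mounted at the origin on the work surface. World frame = base frame: x ahead of the robot, y to its left, z up, the work surface at z = 0. Lengths are in m, angles in rad, forces in N, time in s.
With the tool pointing down it reaches from about 0.25 to 0.775 m from the base axis. Payload 4 kg.
Tool frame: the origin (TCP) lies midway between the tips of the shut fingers; the grasp point (between the pads) lies 19 mm behind it (robot.tcp_to_grasp is the distance from the TCP to the grasp point, in m); z points along the fingers, x is the direction in which the jaws open and shut, and the axes are right-handed (so a half turn about z gives the same grasp; the last joint's range is limited). The gripper opens to 94 mm and grips with 3 to 60 N. Pads are 16 mm wide; open, the fingers measure 119 mm over their backs; the gripper's body (75 mm by 177 mm) begins 78 mm behind the grasp point.
Start: joints at [1.086, 0.087, 1.371, -0, 1.684, -0.103], TCP at [0.205, 0.51, 0.206] pointing down, gripper open.
Joint ranges: [-3.1, 3.1], [-0.76, 2.03], [0.27, 2.55], [-1.08, 4.22], [0.17, 2.65], [-2.57, 2.57]. Speed limits (rad/s): [2.79, 2.79, 3.14, 3.14, 3.14, 3.14].

INTERFACE

Orientations are given as [roll, pitch, yaw] about the fixed x, y, z axes, in that order (R = Rz(yaw) Ry(pitch) Rx(roll)).
In Python, from bench import get_obs, vision, robot gives the robot as it stands.
- The arm moves only by the tool servo_tool, never from a script. Its argument "targets" is text: rows parted by semicolons, each of 7 numbers parted by spaces: the opening, from 0 (shut) to 1 (fully open), then the shift along the tool's x, y, z as a fraction of full scale, then the turn, a rotation vector about the tool's x, y, z as a fraction of full scale. A call has 1 to 12 rows; each row is the pose to reach, as a shift and turn from the pose commanded when the call began, along the tool's axes at that moment, turning the shorter way round; what a row does not reach only later rows make up. Full scale, the value 1, is 0.25 m for a shift and pi rad for a turn. A row lasts 1/12 s, in which the tool goes at most 41.7 mm and 7.16 degrees, less where a joint would pass 70% of its speed; a pose out of reach is approached as far as the arm can. A call with a number of a shift or a turn outside -1 to 1 is refused whole. A call with a gripper value outside its range is refused whole. The fingers move at their own pace and stop on an object; the grip force is fixed at half the most. Time passes only in rows, so rows that repeat a pose let the fingers close. It gives the time, the measured TCP pose, the force and the opening at its end, in the units of the state.
- get_obs(): the state, without advancing time (a new reading comes with each control period).
- vision.snapshot(name): name is "scene" or "top"; returns a dict with "image" (480x640x3 uint8, red, green, blue), "mtx" (3x3 intrinsics, pixels), "k1" (the pictures are not rectified: a ray, as slopes to the right and down, at radius r is drawn at 1 + k1 r^2 times it, then the intrinsics apply), "world_from_camera" (4x4, takes a point from camera to world coordinates). Camera axes: x right, y down, z forward; pixel columns grow to the right and rows downward; lengths in m; the calibration is good to about 2 mm. A picture is of the moment at which its call begins. There is no depth.
- robot.close_job(): hands the job in, once; it reports no verdict.
The state is a dict: "time": time; "joint_positions": joint angles; "qvel": joint speeds; "joint_torque": joint torques, N m; "tool_pos": TCP position; "ee_rot": TCP orientation; "wrist_force": force on the tool from outside, world axes, zero at the start; "wrist_torque": the same for the moment, N m; "width": finger opening in m.
Only numpy, scipy, OpenCV 4.12 (cv2) and the standard library are available. Lean on these libraries where they do the work, as an engineer would, in place of code of your own. Each camera call takes 0.05 s, during which the arm holds its last target.

## Working session

There is one attempt and no reset: what is moved stays moved. The work goes in short steps, Python scripts to look and compute and a tool call to move; the robot and the scene stay as the last step left them, time stands still between calls to the robot, and variables do not carry over. Pictures are saved under pics/ and viewed, and the job is handed in when it is done.

Besides the shell and the picture viewer there is one more tool, called after ">>>" as name(argument=value, ...) on one line, values as JSON. servo_tool: Moves the arm, as the interface text tells. Its arguments: {"type":"object","properties":{"targets":{"type":"string"}},"required":["targets"]}

```bash
ls; mkdir -p pics; python3 - <<'E'
from bench import get_obs, vision, robot
import cv2
print(get_obs())
for n in("scene","top"):
    s=vision.snapshot(n); cv2.imwrite(f"pics/{n}0.png",s["image"][:,:,::-1]); print(n,s["mtx"],s["k1"],s["world_from_camera"])
E
```

```text
pics
{'time': 0.0, 'joint_positions': array([ 1.08588623e+00,  8.79204017e-02,  1.37220795e+00, -1.73922990e-05,
        1.68360690e+00, -1.03112333e-01]), 'qvel': array([ 0.00041474, -0.0008444 , -0.00080874, -0.00136639,  0.00065981,
       -0.0004734 ]), 'joint_torque': array([-4.86513163e-04, -3.40193224e+01, -3.02423286e+01,  7.16740661e-02,
        3.29971220e-02, -1.80380493e-04]), 'tool_pos': array([0.20468758, 0.50991161, 0.20434659]), 'ee_rot': array([-3.14138931e+00,  2.13299473e-03,  1.18899684e+00]), 'wrist_force': array([0.22906444, 0.66996841, 1.39973003]), 'wrist_torque': array([ 0.0550014 , -0.01461737,  0.00829494]), 'width': 0.09389586917242815}
scene [[523.98779245   0.         313.59316346]
 [  0.         523.98779245 245.29874727]
 [  0.           0.           1.        ]] -0.0828437655648353 [[-0.46263617  0.49701267 -0.73412954  1.11234709]
 [ 0.88651075  0.25173507 -0.38823723  0.38432382]
 [-0.00815267 -0.83042631 -0.55706883  0.57788087]
 [ 0.          0.          0.          1.        ]]
top [[567.63338594   0.         311.46736475]
 [  0.         567.63338594 239.56482255]
 [  0.           0.           1.        ]] -0.10914419058547757 [[ 0.02788542 -0.99509251  0.09493844  0.37546991]
 [-0.99961008 -0.02762167  0.00409134  0.02586745]
 [-0.00144891 -0.09501551 -0.99547474  1.11279528]
 [ 0.          0.          0.          1.        ]]
```

View pics/scene0.png

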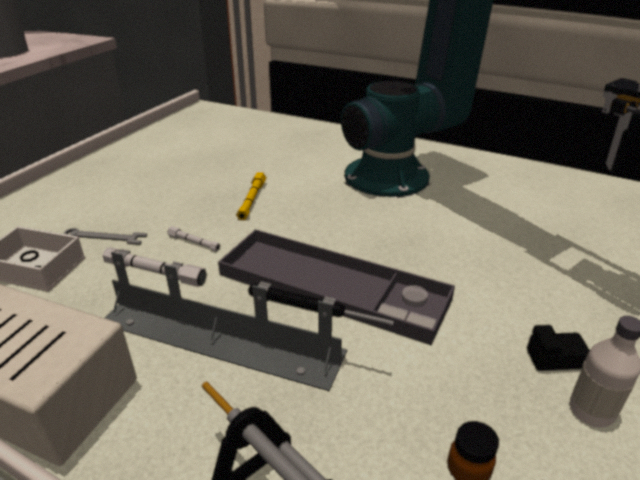

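View pics/top0.png

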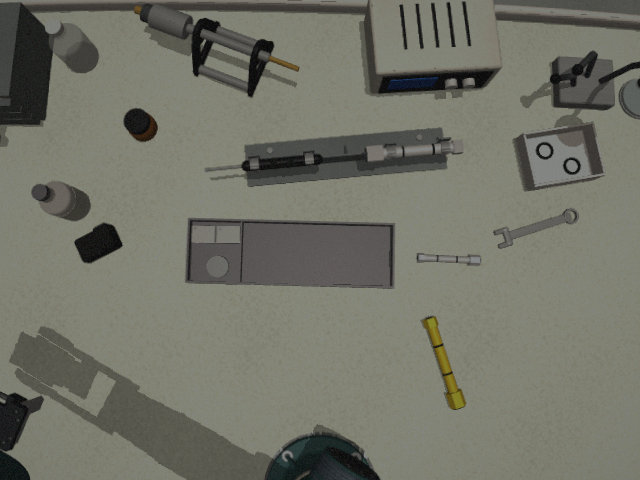

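The scene shows the torch in the right (-y) clips: top view about (367–463, 150) px with its head to the left. The screwdriver is at (205–320, 163). The tray is at (187–395, 219–288) px, with the boxes in its left bay. The small white and the yellow torches lying on the bench are the look-alikes. Next I'll zoom in to measure.

```bash
cat > h.py <<'E'
import numpy as np, cv2
from bench import get_obs, vision, robot
def ray(s,uv):
    K=s["mtx"];k=s["k1"]
    p=cv2.undistortPoints(np.array([[uv]],float),K,np.array([k,0,0,0,0.]))[0,0]
    T=s["world_from_camera"]; d=T[:3,:3]@np.array([p[0],p[1],1]); return T[:3,3],d
def onz(s,uv,z):
    c,d=ray(s,uv); return c+d*(z-c[2])/d[2]
def proj(s,P):
    T=s["world_from_camera"]
    p=T[:3,:3].T@(np.array(P)-T[:3,3]); rv=np.zeros(3)
    return cv2.projectPoints(p[None,None],rv,rv,s["mtx"],np.array([s["k1"],0,0,0,0.]))[0][0,0]
E
python3 - <<'E'
from h import *
s=vision.snapshot("top");i=s["image"][:,:,::-1]
c=cv2.resize(i[120:195,200:480],None,fx=2.85,fy=2.85*1,interpolation=cv2.INTER_CUBIC); cv2.imwrite("pics/ct.png",cv2.convertScaleAbs(c,alpha=1.6))
c=cv2.resize(i[205:300,175:405],None,fx=3,fy=3,interpolation=cv2.INTER_CUBIC); cv2.imwrite("pics/ct2.png",cv2.convertScaleAbs(c,alpha=1.6))
s=vision.snapshot("scene");i=s["image"][:,:,::-1]
c=cv2.resize(i[235:390,90:350],None,fx=3,fy=3,interpolation=cv2.INTER_CUBIC); cv2.imwrite("pics/cs.png",cv2.convertScaleAbs(c,alpha=1.6))
E
```

```text
(no output)
```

View pics/ct.png

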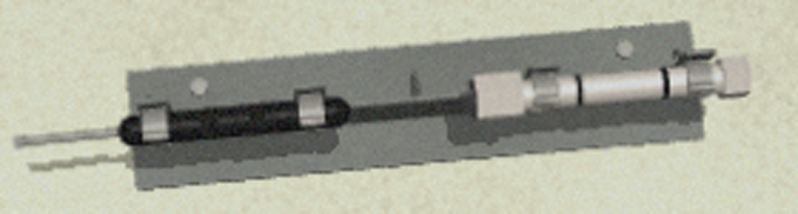

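View pics/ct2.png

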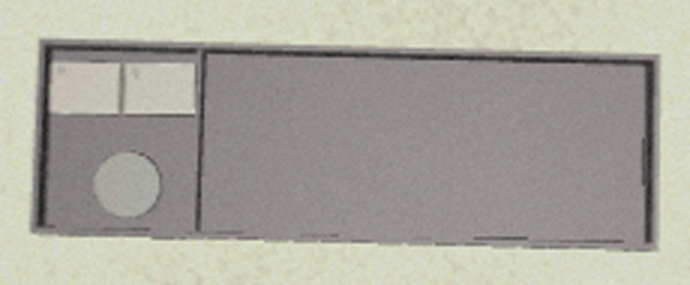

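View pics/cs.png

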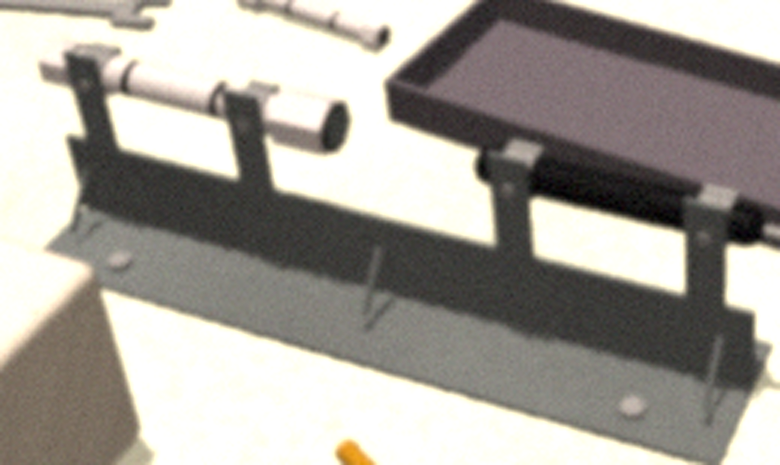

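```bash
cat > m.py <<'E'
from h import *
def fit(model,meas):
    m=np.array(model);q=np.array(meas);mc=m.mean(0);qc=q.mean(0);a=m-mc;b=q-qc
    th=np.arctan2((a[:,0]*b[:,1]-a[:,1]*b[:,0]).sum(),(a*b).sum())
    R=np.array([[np.cos(th),-np.sin(th)],[np.sin(th),np.cos(th)]]);t=qc-R@mc
    return th,t,R,(m@R.T+t-q)*1000
s=vision.snapshot("top")
f=lambda l,o,k,z:[onz(s,(o[0]+(x+.5)/k-.5,o[1]+(y+.5)/k-.5),z)[:2] for x,y in l]
rk=f([(127,71),(688,22),(704,137),(137,190)],(200,120),2.85,.004)
th,t,R,e=fit([(.065,.2),(.065,-.2),(-.02,-.2),(-.02,.2)],rk);print("rack",th,t,e.round(1))
tor=f([(473,98),(749,76)],(200,120),2.85,.095);print("torch ends",tor,np.linalg.norm(tor[0]-tor[1]))
d=(tor[0]-tor[1]);d/=np.linalg.norm(d);mid=tor[1]+d*.085;mid2=tor[0]-d*.097;print("mid",mid,mid2,"yaw",np.arctan2(-d[0],d[1]),"rack says",R@[0,-.125]+t)
# black rings
tr=f([(40,40),(659,55),(655,250),(32,233)],(175,205),3,.03)
th2,t2,R2,e=fit([(.0625,.2),(.0625,-.2),(-.0625,-.2),(-.0625,.2)],tr);print("tray",th2,t2,e.round(1),"bay",R2@[0,-.051]+t2, R2@[0,(-.196+.094)/2]+t2)
# scene check
sc=vision.snapshot("scene")
for P in [[*(R@[0,-.125]+t),.095],[*(R@[0,-.028]+t),.095],[*(R@[0,-.21]+t),.095]]: p=proj(sc,P);print(p,(p-[90,235])*3, )
E
python3 m.py
```

```text
rack 0.12197076404400813 [ 0.62804409 -0.03545519] [[-0.4  0.5]
 [ 0.9 -1.1]
 [-0.6 -0.3]
 [ 0.1  0.8]]
torch ends [array([ 0.63273402, -0.06485738]), array([ 0.65343329, -0.24433722])] 0.18066951503255954
mid [ 0.64369486 -0.15989693] [ 0.64384729 -0.16121865] yaw 0.1148219334910797 rack says [ 0.64325266 -0.15952654]
tray 0.0020181195619710947 [0.45233448 0.07092933] [[ 0.4  0.8]
 [ 0.  -0.6]
 [-0.1 -1.6]
 [-0.4  1.4]] bay [0.4524374  0.01992944] [0.4524374  0.01992944]
[149.01481186 264.79873947] [177.04443557  89.39621841]
[201.88304189 277.63684507] [335.64912566 127.91053521]
[106.26131985 254.33213408] [48.78395954 57.99640224]
```

```bash
cat > go.py <<'E'
import sys
from h import *
from scipy.spatial.transform import Rotation as Ro
# usage go.py x y z yaw -> shift/turn fractions in tool frame (measured pose)
def go(p,yaw):
    o=get_obs();R=Ro.from_euler('xyz',o["ee_rot"]);d=R.inv().apply(np.array(p)-o["tool_pos"])
    w=(R.inv()*Ro.from_euler('xyz',[np.pi,0,yaw])).as_rotvec()
    print("t",round(o["time"],2),"pos",o["tool_pos"].round(4),o["ee_rot"].round(4),"F",o["wrist_force"].round(1),"w",round(o["width"],4))
    print("frac",(d/.25).round(4),(w/np.pi).round(4),"rows",np.linalg.norm(d)/.0417,np.degrees(np.linalg.norm(w))/7.16)
if __name__=="__main__":
    a=list(map(float,sys.argv[1:]));go(a[:3],a[3])
E
python3 go.py .644 -.155 .2 .119
python3 - <<'E'
from h import *
s=vision.snapshot("top");c=vision.snapshot("scene")
for uv in[(376,92),(498,88)]:print("box foot",onz(s,uv,0))
# height: front top edge (378,70)px guess heights
for z in(.1,.13,.16):
    P=onz(s,(368,68 if 0 else 70),z);print(z,P,proj(c,P))
E
```

```text
t 0.3 pos [0.2048 0.5103 0.2051] [-3.1415e+00  7.0000e-04  1.1890e+00] F [0.4 0.2 0.6] w 0.0944
frac [-1.815   2.6216  0.0213] [1.000e-04 2.000e-04 3.406e-01] rows 19.11669124793335 8.562355785559467
box foot [ 0.78719991 -0.09258847  0.        ]
box foot [ 0.80624863 -0.34546546  0.        ]
0.1 [ 0.79269793 -0.06655262  0.1       ] [124.07604075 340.44637278]
0.13 [ 0.78033923 -0.06381504  0.13      ] [127.42277591 318.28998692]
0.16 [ 0.76798052 -0.06107747  0.16      ] [130.93089351 295.45683088]
```

>>> servo_tool(targets="1 -0.05 0.07 0 0 0 0.03; 1 -0.12 0.17 0 0 0 0.065; 1 -0.18 0.26 0 0 0 0.1; 1 -0.24 0.35 0 0 0 0.135; 1 -0.3 0.44 0 0 0 0.17; 1 -0.36 0.53 0 0 0 0.205; 1 -0.42 0.62 0 0 0 0.24; 1 -0.48 0.7 0 0 0 0.275; 1 -0.54 0.78 0 0 0 0.31; 1 -0.6 0.87 0 0 0 0.34")

```text
time: 1.23
tool_pos: [0.3512, 0.2892, 0.2057]
ee_rot: [-3.141, -0.0, 0.116]
wrist_force: [0.8, -0.3, -0.2]
width: 0.0941
```

```bash
python3 go.py .644 -.155 .2 .119
```

```text
t 1.23 pos [0.3512 0.2892 0.2057] [-3.1411e+00 -4.0000e-04  1.1610e-01] F [ 0.8 -0.3 -0.2] w 0.0941
frac [0.9575 1.9004 0.0224] [-0.0001 -0.0001 -0.0009] rows 12.75866913278756 0.023663291735474476
```

>>> servo_tool(targets="1 0.06 0.12 0 0 0 0; 1 0.12 0.24 0 0 0 0; 1 0.18 0.36 0 0 0 0; 1 0.24 0.48 0 0 0 0; 1 0.3 0.6 0 0 0 0; 1 0.36 0.72 0 0 0 0; 1 0.42 0.84 0 0 0 0; 1 0.48 0.95 0 0 0 0")

```text
time: 1.9
tool_pos: [0.4994, 0.067, 0.2057]
ee_rot: [3.141, -0.001, 0.12]
wrist_force: [0.2, 0.8, 0.4]
width: 0.094
```

```bash
python3 go.py .6432 -.155 .2 .119
```

```text
t 1.9 pos [0.4994 0.067  0.2057] [ 3.1415e+00 -6.0000e-04  1.2010e-01] F [0.2 0.8 0.4] w 0.094
frac [0.4648 0.9507 0.0231] [ 0.     -0.0002  0.0004] rows 6.345521920341909 0.010361936779954934
```

>>> servo_tool(targets="1 0.06 0.12 0 0 0 0; 1 0.12 0.24 0 0 0 0; 1 0.18 0.36 0 0 0 0; 1 0.24 0.48 0 0 0 0; 1 0.3 0.6 0 0 0 0; 1 0.36 0.72 0 0 0 0; 1 0.42 0.84 0 0 0 0; 1 0.465 0.95 0.02 0 0 0; 1 0.465 0.95 0.02 0 0 0; 1 0.465 0.95 0.02 0 0 0")

```text
time: 2.73
tool_pos: [0.6425, -0.1541, 0.1987]
ee_rot: [-3.14, 0.002, 0.119]
wrist_force: [-0.5, -0.0, 0.2]
width: 0.0938
```

```bash
python3 go.py .6430 -.155 .086 .119
python3 - <<'E'
from h import *
for n in("scene","top"):
    s=vision.snapshot(n);i=s["image"][:,:,::-1]
    i=i[150:400,60:400] if n=="scene" else i[60:260,180:500]
    cv2.imwrite(f"pics/{n}1.png",cv2.resize(cv2.convertScaleAbs(i,alpha=1.6),None,fx=2.3,fy=2.3))
E
```

```text
t 2.73 pos [ 0.6425 -0.1541  0.1987] [-3.140e+00  2.400e-03  1.186e-01] F [-0.5 -0.   0.2] w 0.0938
frac [0.0025 0.0046 0.4509] [-0.0005  0.0008 -0.0001] rows 2.7033486062625736 0.023675440484787175
```

View pics/scene1.png

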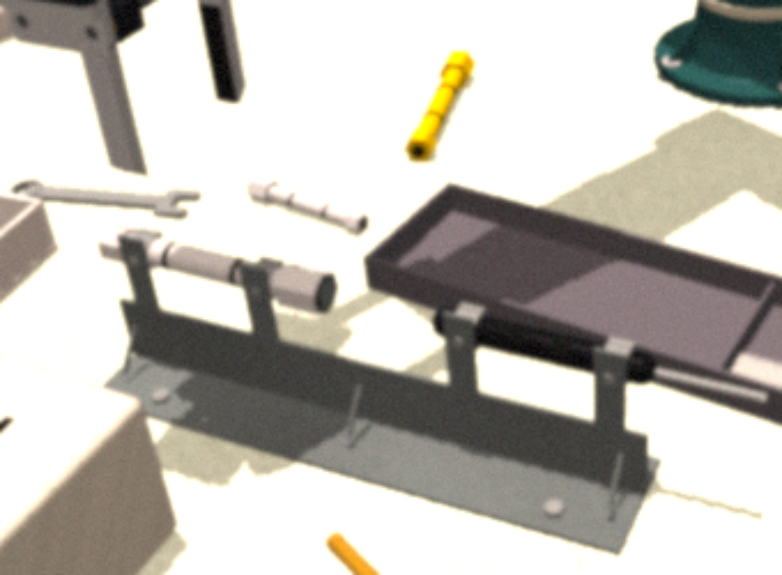

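View pics/top1.png

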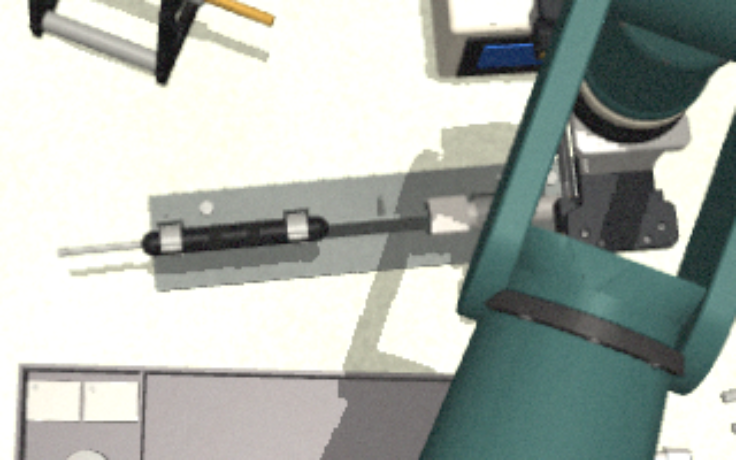

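The fingers straddle the barrel: one shows at (110, 120) in the scene crop and one at (220, 50). The torch and the screwdriver are untouched. Descending.

>>> servo_tool(targets="1 0.002 0.004 0.06 0 0 0; 1 0.003 0.004 0.13 0 0 0; 1 0.003 0.004 0.2 0 0 0; 1 0.003 0.004 0.27 0 0 0; 1 0.003 0.004 0.34 0 0 0; 1 0.003 0.004 0.4 0 0 0; 1 0.003 0.004 0.44 0 0 0; 1 0.003 0.004 0.45 0 0 0; 1 0.003 0.004 0.45 0 0 0; 1 0.003 0.004 0.45 0 0 0")

```text
time: 3.67
tool_pos: [0.6441, -0.1534, 0.0894]
ee_rot: [3.141, -0.002, 0.122]
wrist_force: [0.0, 0.2, 0.9]
width: 0.094
```

```bash
python3 go.py .6430 -.155 .086 .119
python3 - <<'E'
from h import *
for n in("scene",):
    s=vision.snapshot(n);i=s["image"][:,:,::-1]
    i=i[150:400,60:400]
    cv2.imwrite(f"pics/{n}2.png",cv2.resize(cv2.convertScaleAbs(i,alpha=1.6),None,fx=2.3,fy=2.3))
E
```

```text
t 3.67 pos [ 0.6441 -0.1534  0.0894] [ 3.1409e+00 -1.8000e-03  1.2150e-01] F [0.  0.2 0.9] w 0.094
frac [-0.005   0.0059  0.0134] [ 0.0002 -0.0006  0.0008] rows 0.09268775593281313 0.02560871525147345
```

View pics/scene2.png

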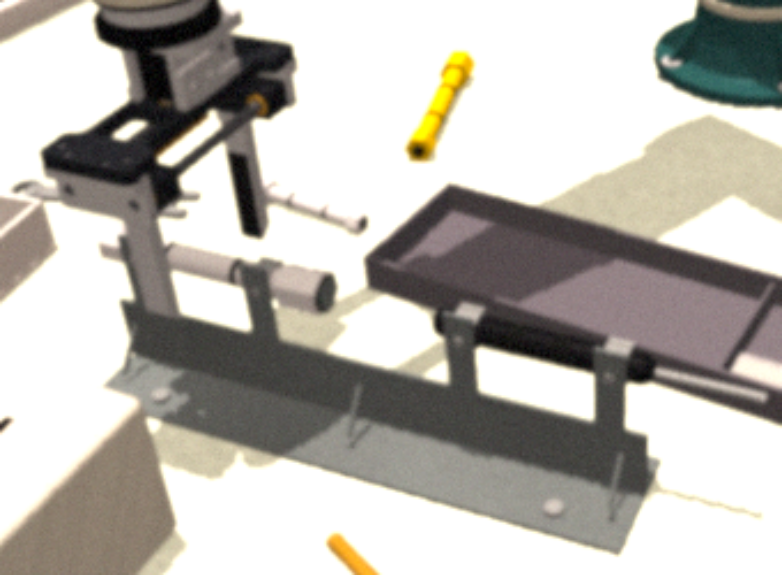

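>>> servo_tool(targets="1 -0.003 0.004 0.01 0 0 0; 1 -0.003 0.004 0.01 0 0 0; 1 -0.003 0.004 0.01 0 0 0")

```text
time: 3.97
tool_pos: [0.6431, -0.1551, 0.086]
ee_rot: [3.141, -0.001, 0.121]
wrist_force: [0.4, -0.6, -0.2]
width: 0.0938
```

```bash
for k in 1 2 3; do python3 - <<'E'
from h import *
s=vision.snapshot("scene")
o=get_obs();print(o["tool_pos"].round(4),o["ee_rot"].round(4))
u=np.array([np.cos(.12),np.sin(.12),0])
for e in(-.047,.047,.0595):print(proj(s,o["tool_pos"]+u*e)*1.0, (proj(s,o["tool_pos"]+u*e)-[60,150])*2.3)
E
done
```

```text
[ 0.6431 -0.155   0.0858] [ 3.1414e+00 -6.0000e-04  1.2070e-01]
[168.79015312 254.33312963] [250.21735217 239.96619815]
[134.34936049 287.36386898] [171.00352912 315.93689865]
[129.33220472 292.19180266] [159.46407086 327.04114611]
[ 0.6431 -0.155   0.0858] [ 3.1415e+00 -5.0000e-04  1.2060e-01]
[168.81386901 254.3546251 ] [250.27189872 240.01563772]
[134.37715275 287.38531327] [171.06745133 315.98622052]
[129.36061315 292.21321223] [159.52941024 327.09038812]
[ 0.643  -0.155   0.0857] [ 3.1416e+00 -3.0000e-04  1.2060e-01]
[168.84640444 254.39955246] [250.34673021 240.11897065]
[134.41618519 287.43069762] [171.15722594 316.09060451]
[129.40063628 292.25861134] [159.62146345 327.19480609]
```

Finger tips project where the picture shows them. Closing.

>>> servo_tool(targets="0 0 0 0 0 0 0; 0 0 0 0 0 0 0; 0 0 0 0 0 0 0; 0 0 0 0 0 0 0; 0 0 0 0 0 0 0; 0 0 0 0 0 0 0; 0 0 0 0 0 0 0; 0 0 0 0 0 0 0; 0 0 0 0 0 0 0; 0 0 0 0 0 0 0; 0 0 0 0 0 0 0; 0 0 0 0 0 0 0")

```text
time: 5.12
tool_pos: [0.6424, -0.1549, 0.0854]
ee_rot: [-3.141, 0.001, 0.121]
wrist_force: [-1.4, -1.0, -0.1]
width: 0.0194
```

Gripped at 19.4 mm, which fits the 20 mm barrel. Pulling straight forward along tool -x.

>>> servo_tool(targets="0 -0.02 0 0 0 0 0; 0 -0.04 0 0 0 0 0; 0 -0.06 0 0 0 0 0; 0 -0.08 0 0 0 0 0; 0 -0.1 0 0 0 0 0; 0 -0.13 0 0 0 0 0; 0 -0.16 0 0 0 0 0; 0 -0.19 0 0 0 0 0; 0 -0.22 0 0 0 0 0; 0 -0.25 0 0 0 0 0; 0 -0.28 0 0 0 0 0; 0 -0.28 0 0 0 0 0")

```text
time: 6.12
tool_pos: [0.572, -0.1635, 0.0856]
ee_rot: [-3.141, 0.001, 0.12]
wrist_force: [-0.4, -0.5, -0.6]
width: 0.0191
```

```bash
python3 go.py .4524 .025 .12 .002
python3 - <<'E'
from h import *
for n in("scene","top"):
    s=vision.snapshot(n);i=s["image"][:,:,::-1]
    i=i[150:400,60:400] if n=="scene" else i[60:260,180:500]
    cv2.imwrite(f"pics/{n}3.png",cv2.resize(cv2.convertScaleAbs(i,alpha=1.6),None,fx=2.3,fy=2.3))
E
```

```text
t 6.12 pos [ 0.572  -0.1635  0.0856] [-3.1415e+00  6.0000e-04  1.2020e-01] F [-0.4 -0.5 -0.6] w 0.0191
frac [-0.3846 -0.806  -0.1372] [-0.      0.0002  0.0376] rows 5.416667472949681 0.9456601460989306
```

View pics/scene3.png

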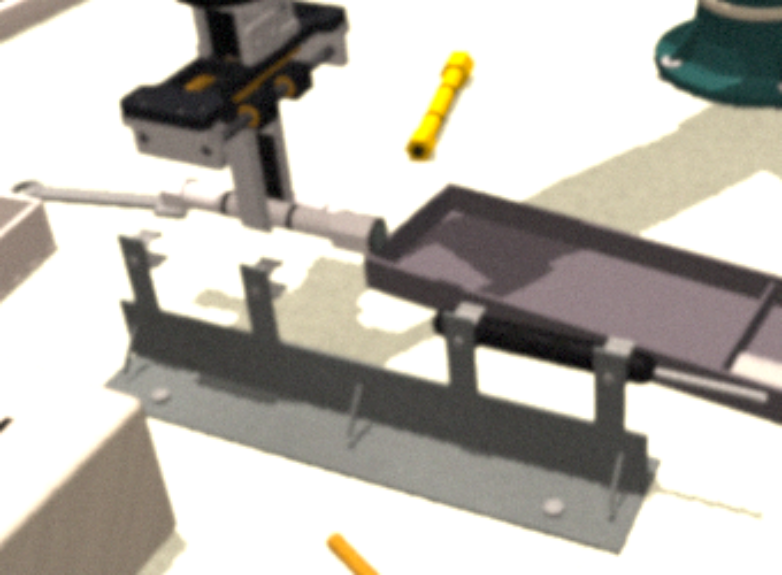

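View pics/top3.png

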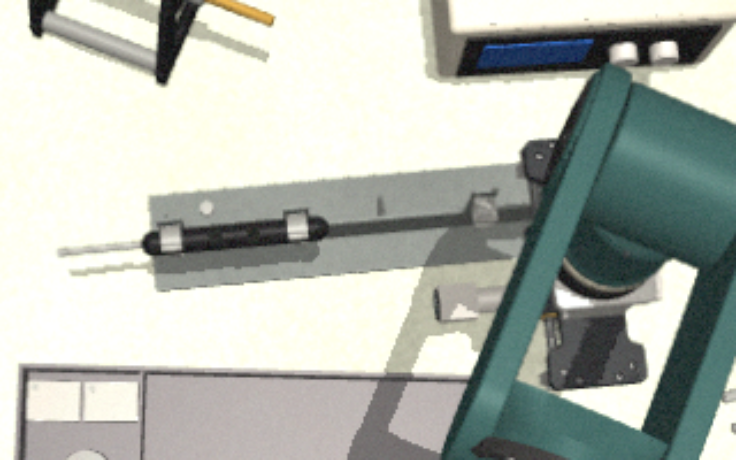

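The torch is out of its clips and held level: head at about (450, 302) in the top crop. The screwdriver is unmoved. Carrying it over the bay.

>>> servo_tool(targets="0 -0.03 -0.05 -0.01 0 0 0.002; 0 -0.07 -0.14 -0.03 0 0 0.005; 0 -0.11 -0.23 -0.05 0 0 0.01; 0 -0.15 -0.32 -0.07 0 0 0.015; 0 -0.19 -0.41 -0.08 0 0 0.02; 0 -0.23 -0.5 -0.09 0 0 0.025; 0 -0.27 -0.59 -0.1 0 0 0.03; 0 -0.31 -0.67 -0.12 0 0 0.034; 0 -0.35 -0.74 -0.13 0 0 0.038; 0 -0.385 -0.8 -0.137 0 0 0.038; 0 -0.385 -0.806 -0.137 0 0 0.038; 0 -0.385 -0.806 -0.137 0 0 0.038")

```text
time: 7.22
tool_pos: [0.4539, 0.0257, 0.1202]
ee_rot: [3.141, -0.002, 0.003]
wrist_force: [-0.1, 0.2, -0.6]
width: 0.019
```

```bash
python3 go.py .4524 .025 .010 .002
python3 - <<'E'
from h import *
for n in("scene","top"):
    s=vision.snapshot(n);i=s["image"][:,:,::-1]
    i=i[150:400,160:500] if n=="scene" else i[160:360,180:500]
    cv2.imwrite(f"pics/{n}4.png",cv2.resize(cv2.convertScaleAbs(i,alpha=1.6),None,fx=2.3,fy=2.3))
E
```

```text
t 7.22 pos [0.4539 0.0257 0.1202] [ 3.1413e+00 -1.6000e-03  3.4000e-03] F [-0.1  0.2 -0.6] w 0.019
frac [-0.0069  0.0027  0.4407] [ 0.0001 -0.0005  0.0004] rows 2.6424989203489604 0.01733037269226257
```

View pics/scene4.png

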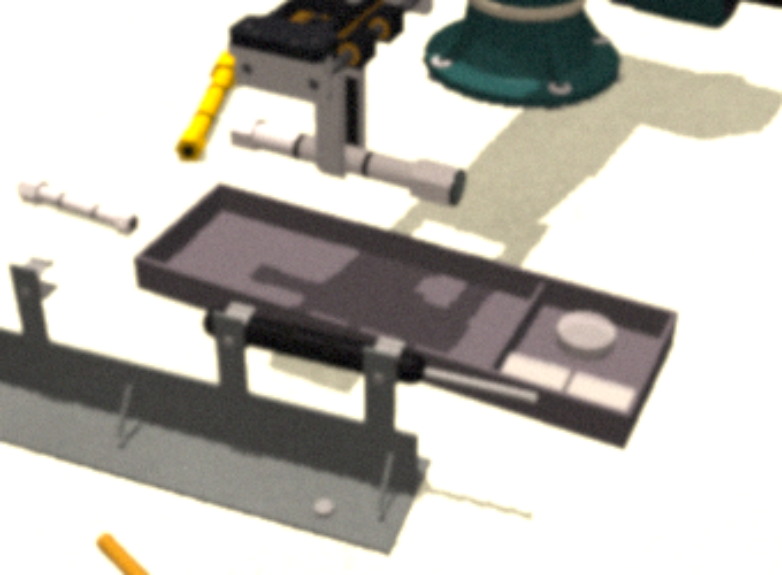

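View pics/top4.png

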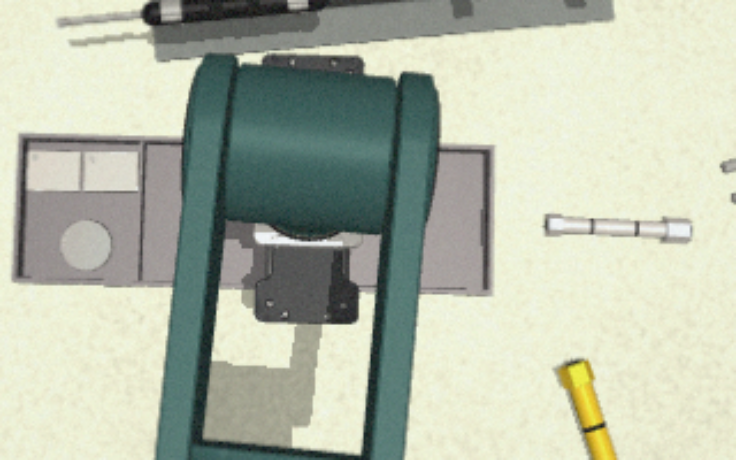

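```bash
python3 - <<'E'
from h import *
s=vision.snapshot("scene");o=get_obs();p=o["tool_pos"];print(p)
for a in(-.09,.092):print((proj(s,p+[0,a,.0095])-[160,150])*2.3)
E
```

```text
[0.45419833 0.02455362 0.11967689]
[233.15365185 129.39957566]
[455.07382829 187.67779462]
```

Predicted end points (233, 129) and (455, 188) match the picture, so the torch is level and central in the grip. Lowering, with less speed near the floor.

>>> servo_tool(targets="0 -0.003 0 0.04 0 0 0; 0 -0.006 0.001 0.09 0 0 0; 0 -0.006 0.001 0.15 0 0 0; 0 -0.006 0.001 0.21 0 0 0; 0 -0.006 0.001 0.27 0 0 0; 0 -0.006 0.001 0.32 0 0 0; 0 -0.006 0.001 0.36 0 0 0; 0 -0.006 0.001 0.39 0 0 0; 0 -0.006 0.001 0.41 0 0 0; 0 -0.006 0.001 0.42 0 0 0; 0 -0.006 0.001 0.425 0 0 0; 0 -0.006 0.001 0.425 0 0 0")

```text
time: 8.37
tool_pos: [0.4524, 0.0248, 0.0137]
ee_rot: [-3.142, -0.001, 0.001]
wrist_force: [-0.0, 0.2, -1.1]
width: 0.0192
```

```bash
python3 go.py .4524 .025 .0085 .002
```

```text
t 8.37 pos [0.4524 0.0248 0.0137] [-3.1416e+00 -6.0000e-04  1.5000e-03] F [-0.   0.2 -1.1] w 0.0192
frac [-0.0001 -0.0006  0.0209] [-0.     -0.0002 -0.0002] rows 0.12513904247873783 0.0067788982314156455
```

>>> servo_tool(targets="0 0 0 0.006 0 0 0; 0 0 0 0.012 0 0 0; 0 0 0 0.018 0 0 0; 0 0 0 0.021 0 0 0; 0 0 0 0.021 0 0 0; 0 0 0 0.021 0 0 0")

```text
time: 8.87
tool_pos: [0.4527, 0.0247, 0.0093]
ee_rot: [3.141, -0.001, 0.002]
wrist_force: [-1.7, -0.9, 5.8]
width: 0.019
```

The floor is felt (5.8 N upward). Releasing with a partial opening, since the fully open fingers would touch the bay walls.

>>> servo_tool(targets="0 0 0 0 0 0 0; 0.25 0 0 0 0 0 0; 0.3 0 0 0 0 0 0; 0.35 0 0 0 0 0 0; 0.4 0 0 0 0 0 0; 0.4 0 0 0 0 0 0; 0.4 0 0 0 0 0 0")

```text
time: 9.45
tool_pos: [0.4519, 0.0249, 0.008]
ee_rot: [-3.141, 0.0, 0.002]
wrist_force: [0.1, -0.6, 0.7]
width: 0.0375
```

```bash
python3 go.py .4524 .025 .15 .002
```

```text
t 9.45 pos [0.4519 0.0249 0.008 ] [-3.1414e+00  5.0000e-04  1.5000e-03] F [ 0.1 -0.6  0.7] w 0.0375
frac [ 1.700e-03 -3.000e-04 -5.681e-01] [-0.0001  0.0002 -0.0002] rows 3.4058188526731983 0.005607844550259761
```

>>> servo_tool(targets="0.4 0 0 -0.03 0 0 0; 0.4 0 0 -0.08 0 0 0; 0.4 0 0 -0.14 0 0 0; 0.4 0 0 -0.22 0 0 0; 0.4 0 0 -0.3 0 0 0; 0.4 0 0 -0.4 0 0 0; 0.4 0 0 -0.5 0 0 0; 0.4 0 0 -0.6 0 0 0; 0.4 0 0 -0.7 0 0 0; 0.4 0 0 -0.8 0 0 0; 0.4 0 0 -0.8 0 0 0")

```text
time: 10.37
tool_pos: [0.4548, 0.0247, 0.2148]
ee_rot: [3.141, -0.011, 0.002]
wrist_force: [1.5, -0.2, 0.5]
width: 0.0374
```

>>> servo_tool(targets="0.4 0 -0.1 0 0 0 0; 0.4 0 -0.2 0 0 0 0; 0.4 -0.05 -0.3 0 0 0 0; 0.4 -0.1 -0.4 0 0 0 0; 0.4 -0.15 -0.5 0 0 0 0; 0.4 -0.2 -0.6 0 0 0 0; 0.4 -0.25 -0.7 0 0 0 0; 0.4 -0.3 -0.8 0 0 0 0; 0.4 -0.35 -0.9 0 0 0 0; 0.4 -0.4 -1 0 0 0 0; 0.4 -0.4 -1 0 0 0 0; 0.4 -0.4 -1 0 0 0 0")

```text
time: 11.37
tool_pos: [0.3508, 0.2753, 0.2075]
ee_rot: [3.141, 0.001, 0.005]
wrist_force: [-0.9, 0.0, 0.8]
width: 0.0376
```

```bash
python3 go.py .4524 .025 .15 .002
python3 - <<'E'
from h import *
for n in("scene","top"):
    s=vision.snapshot(n);i=s["image"][:,:,::-1]
    i=i[150:400,160:500] if n=="scene" else i[110:310,170:450]
    cv2.imwrite(f"pics/{n}5.png",cv2.resize(cv2.convertScaleAbs(i,alpha=1.6),None,fx=2.3,fy=2.3))
E
```

```text
t 11.37 pos [0.3508 0.2753 0.2075] [3.1407e+00 8.0000e-04 4.5000e-03] F [-0.9  0.   0.8] w 0.0376
frac [0.4021 1.0028 0.2307] [0.0003 0.0003 0.0008] rows 6.623408024008272 0.022362658508377414
```

View pics/scene5.png

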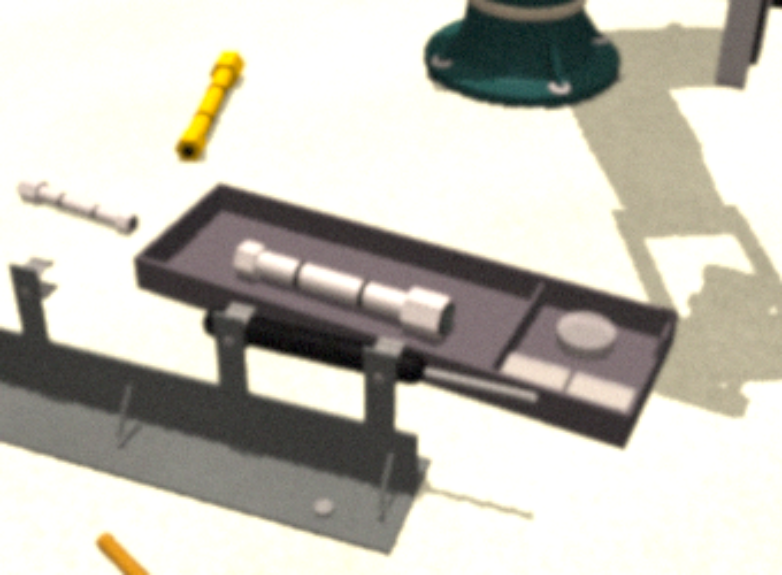

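View pics/top5.png

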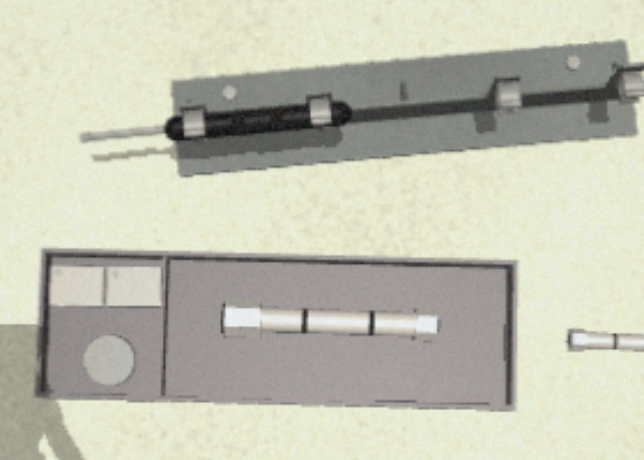

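The torch lies flat in the middle of the long bay, at (222–438, 322) in the top crop. The boxes, dish and screwdriver look unmoved, and the gripper is clear of everything. One check of the torch position, then I'll hand in.

```bash
python3 - <<'E'
from h import *
s=vision.snapshot("top")
a,b=[onz(s,(170+x/2.3,110+y/2.3),.017)[:2] for x,y in((223,319),(438,325))]
d=(a-b)/np.linalg.norm(a-b);print(np.linalg.norm(a-b),"mid",b+d*.085,"bay .4524 .0199")
robot.close_job()
E
```

```text
0.18116869644233757 mid [0.45979402 0.0199286 ] bay .4524 .0199
the job is handed in; nothing more can be done
```

I pulled the torch straight forward out of the right-hand clips, about 70 mm level. It now lies flat on the floor of the tray's long bay, and I've handed the job in after about 11.4 s of the 40 s.

- **Torch position:** the last top view puts its middle about 7 mm across and 0 mm along from the bay centre. Its measured length was 181 mm against the true 182 mm, so the measurement is sound.
- **Release:** I lowered it until the wrist felt the floor (about 6 N), opened the fingers only partway so they cleared the bay walls, then moved the arm well away.
- **Other items:** in the final pictures the screwdriver, both specimen boxes and the dish look unmoved. I judged this by eye and did not measure their positions again.
- **Disagreement:** I let go with the tool at x = 0.452 m, but the image puts the torch at 0.460 m. It may have shifted slightly on release, or it may be picking error in the image. Either way it is well inside the 50 mm tolerance.

No check failed.

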